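# Set and lock the pressure knob of a meal-tray lidding press

## Task

Set the pressure on the steel control box: turn its black bar knob clockwise (seen from above) until the pointer reaches the start of the raised arc on the collar, then, pulling up only gently, feel onward along the arc for the spot where the locking notch lets the knob come up. Draw the knob fully out there so that it locks, never forcing it upward or sideways against the notch plate, then let go, leaving the trays, fruit, cup, bowl and spoon where they are.

Things in the scene. Friction and masses are not known exactly. Their poses are not given: they have to be found in the camera images.
- unit: Stainless control box standing fixed on the table, 200 x 300 x 85 mm high; origin at the centre of its underside, z up, x away from its front. On its grey top: the knob with its collar (axis 25 mm in front of the box centre, i.e. at x = -25 mm, y = 0), a round gauge 54 mm wide and 14 mm high (centre x = +45, y = -105 mm), two 22 mm black caps 10 mm high (x = -30 and -65, y = -115 mm) and a loose cup.
- collar: Fixed aluminium ring round the knob, outer diameter 84 mm, inner 62 mm, 22 mm high, standing on the box top; origin on the knob's axis at the box top, z up, its x axis points to the middle of the raised arc. Hidden inside is a springy notch plate that the knob's pin bears against when the knob is pulled anywhere but at the notch. A force of more than 20 N between pin and plate, up or sideways, is forcing it.
- mark (a point): Start of the raised dark arc on top of the collar: the end that the pointer meets first when turned clockwise. The arc is 4 mm high, lies on a radius of 36.5 mm and runs 1.1 rad clockwise from here (0.55 rad to either side of its middle). The single lock notch lies hidden under the arc, between 0.15 and 1.05 rad clockwise past this start, different every time, and must be found by feel; there is none at the start itself.
- pointer (a point): Tip of the knob's white pointer: 29.5 mm from the knob's axis, at the edge of the skirt's top, which is 31 mm above the box top while the knob is in. Below it sits the pin that enters the notch. The pointer lies on the long axis of the grip bar, and a white line on the bar's top points to it.
- knob_grip (a point): Point on the knob's vertical axis at a good height to grip: 52 mm above the box top while the knob is in; its x axis lies along the bar, away from the pointer. The knob is black plastic: a round skirt of 57 mm diameter (its top 31 mm above the box top) and on it an upright grip bar 46 mm long, 14 mm wide, 33 mm high (top 64 mm above the box top), to be pinched across its 14 mm.
- knob (a joint): Turn of the knob in rad, 0 to 2.2, growing clockwise seen from above; starts between 0 and 0.3, the middle of the arc lies between 1.0 and 1.2. Stiff to turn (0.12 N m), it stays where it is left. Once the knob is drawn out the notch holds it with about 0.06 rad of play to either side; beyond that the notch plate gives sideways like a spring (about 5 N per mm at the pin, 22 mm from the axis).
- lift (a joint): How far the knob is drawn out (up), m: 0 in, 0.010 fully out against a hard stop. It takes about 5 N to draw and stays where it is left. Away from the notch it moves freely by only 1.5 mm and then pushes on the notch plate, a spring stop of 5 N per mm (so about 3 mm up at 7 N more); in line with the notch (within about 0.06 rad) it runs on past 6 mm with no more force than the 5 N.
- tray_a: Loose steel meal tray, 270 x 200 x 26 mm, four compartments, left of the box; origin at the centre of its underside. Leave alone.
- tray_b: The like tray, right of the box. Leave alone.
- orange_a_center (a point): Centre of a loose round orange fruit, 58 mm across, in the left tray. Leave alone.
- orange_b_center (a point): Centre of a loose round orange fruit, 54 mm across, in the right tray. Leave alone.
- cup: Loose steel cup, 54 mm wide, 55 mm high, on the box top about 110 mm left of the knob and behind it; origin at the centre of its underside. Leave alone.
- bowl: Loose steel bowl, 140 mm wide, 60 mm high, on the table beyond the box; origin at the centre of its underside. Leave alone.
- spoon: Loose serving spoon 200 mm long, on the table beyond the box. Leave alone.

How it is judged:
By the outcome, as a careful person would: the job done as asked, in the order asked, and still so for the second after the job is handed in, with the robot touching nothing.
It also fails if it takes over 67 s, if anything falls off the work surface, if the arm or the gripper's body presses on something with over 40 N, if the wrist force passes 120 N, or if a joint passes its speed limit or range.

## Robot

A 6-joint arm with a two-finger parallel gripper is mounted at the origin on the work surface. World frame = base frame: x ahead of the robot, y to its left, z up, the work surface at z = 0. Lengths are in m, angles in rad, forces in N, time in s.
With the tool pointing down it reaches from about 0.35 to 0.775 m from the base axis. Payload 5.5 kg.
Tool frame: the origin (TCP) lies midway between the tips of the shut fingers; the grasp point (between the pads) lies 19 mm behind it; y points along the fingers, x is the direction in which the jaws open and shut, and the axes are right-handed (so a half turn about y gives the same grasp; the last joint's range is limited). The gripper opens to 85 mm and grips with 20 to 120 N. Pads are 22 mm wide; open, the fingers measure 114 mm over their backs; the gripper's body (76 mm by 85 mm) begins 54 mm behind the grasp point. The pads swing forward as they close: fully open they stand 13 mm farther back than shut.
Start: joints at [1.076, 0.313, 0.046, 1.304, 0, 1.431], TCP at [0.2, 0.539, 0.191] pointing down, gripper open.
Joint ranges: [-2.76, 2.76], [-0.86, 1.69], [-1.03, 1.26], [-2.2, 2.34], [-1.47, 1.5], [-3.14, 3.14]. Speed limits (rad/s): [2.57, 2.57, 3.14, 3.14, 3.14, 3.14].

## Interface

Orientations are given as a unit quaternion [x, y, z, w].
In Python, from cell import r gives the robot as it stands. The module is installed in compiled form; this text tells all that it offers.
- The arm moves only by the tool move_arm, never from a script. Its argument "increments" is text: rows parted by semicolons, each of 7 numbers parted by spaces: the opening, from 0 (shut) to 1 (fully open), then the shift along the tool's x, y, z in mm, then the turn, a rotation vector about the tool's x, y, z in degrees. In form: claw x y z wx wy wz; .... A call has exactly 5 rows; each row shifts and turns the commanded pose from where the row before left it, along the tool's axes as they then stand; what a row does not reach is not made up. A row lasts 1/12 s, in which the tool goes at most 41.7 mm and 7.16 degrees, less where a joint would pass 70% of its speed; a pose out of reach is approached as far as the arm can. A call with a gripper value outside its range is refused whole. The fingers move at their own pace and stop on an object; "grip_force" is the grip in N (left out, the last holds). Time passes only in rows, so rows that do not move let the fingers close, or fill a call up. It gives the time, the measured TCP pose, the force and the opening at its end, in the units of the state.
- r.get_obs(): the state, without advancing time (a new reading comes with each control period).
- r.camera(name): name is "scene" or "top"; returns a dict with "frame" (384x512x3 uint8, red, green, blue), "fx", "fy", "cx", "cy" (pixels), "R" (3x3) and "t" (3): a world point X has camera coordinates R X + t. Camera axes: x right, y down, z forward; pixel columns grow to the right and rows downward; lengths in m; the calibration is good to about 2 mm. A picture is of the moment at which its call begins. There is no depth.
- r.close_job(): hands the job in, once; it reports no verdict.
The state is a dict: "time_s": time; "joint_pos": joint angles; "dq": joint speeds; "effort": joint torques, N m; "ee_pos": TCP position; "eef_rot": TCP orientation; "wrist_force": force on the tool from outside, world axes, zero at the start; "wrist_torque": the same for the moment, N m; "width": opening from 0.0 (shut) to 1.0 (fully open).
Only numpy, scipy, OpenCV 4.12 (cv2) and the standard library are available. Lean on these libraries where they do the work, as an engineer would, in place of code of your own. Each camera call takes 0.05 s, during which the arm holds its last target. There are 200 camera calls.

## Working session

There is one attempt and no reset: what is moved stays moved. The work goes in short steps, Python scripts to look and compute and a tool call to move; the robot and the scene stay as the last step left them, time stands still between calls to the robot, and variables do not carry over. Pictures are saved under pics/ and viewed, about 8 in all and at most 12, crops included, and the job is handed in when it is done.

Besides the shell and the picture viewer there is one more tool, called after ">>>" by a JSON object that holds its "name" and its "arguments", one argument or row to a line. move_arm: Moves the arm, as the interface text tells. Its arguments: {"type":"object","properties":{"increments":{"type":"string"},"grip_force":{"type":"number"}},"required":["increments"]}

```bash
mkdir -p pics
python3 - <<'E'
from cell import r
import cv2,numpy as np,pickle
o=r.get_obs();print({k:np.round(v,3) for k,v in o.items()})
d={}
for n in("scene","top"):
    c=r.camera(n);d[n]=c;cv2.imwrite(f"pics/{n}0.png",c["frame"][:,:,::-1]);print(n,c["fx"],c["cx"],c["cy"],np.round(c["R"],3).tolist(),np.round(c["t"],3))
pickle.dump(d,open("cams.pkl","wb"))
a=[cv2.imread(f"pics/{n}0.png") for n in d]
E
```

```text
{'time_s': np.float64(0.0), 'joint_pos': array([1.076, 0.314, 0.045, 1.304, 0.   , 1.431]), 'dq': array([-0.   ,  0.003, -0.   ,  0.002, -0.   ,  0.001]), 'effort': array([-1.0000e-03, -4.8063e+01,  2.9853e+01,  1.9000e-02, -0.0000e+00,
        0.0000e+00]), 'ee_pos': array([0.199, 0.539, 0.19 ]), 'eef_rot': array([ 0.581,  0.403, -0.405, -0.58 ]), 'wrist_force': array([ 0.635, -0.031,  0.203]), 'wrist_torque': array([0.046, 0.047, 0.002]), 'width': np.float64(0.996)}
scene 450.7531841796068 258.766387081175 196.13316951182776 [[-0.869, 0.494, -0.008], [0.316, 0.543, -0.778], [-0.38, -0.679, -0.628]] [ 0.488 -0.113  1.736]
top 371.9995202920748 252.98457175779896 189.55561859399415 [[-0.025, -1.0, -0.002], [-0.986, 0.025, -0.166], [0.166, -0.002, -0.986]] [0.042 0.586 0.987]
```

View pics/top0.png

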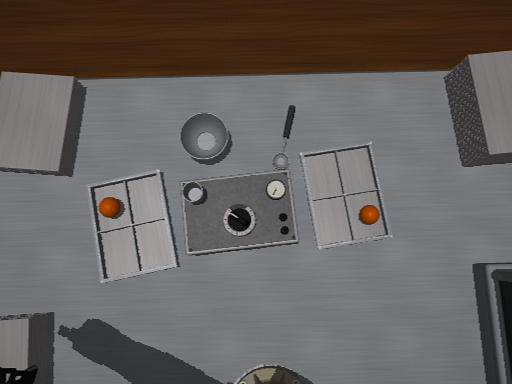

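View pics/scene0.png

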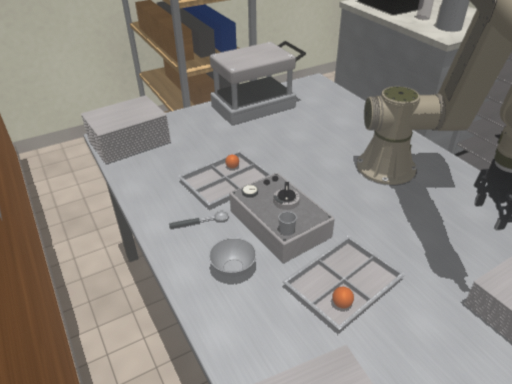

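The top view shows the box around (240,212), the knob at about (239,220) and the cup at (193,192). The arm is out of view. The scene view confirms the layout. Next I'll enlarge the knob.

Run:
```python
import cv2,numpy as np,pickle
f=pickle.load(open("cams.pkl","rb"))
a=f["top"]["frame"][195:245,210:270,::-1]
b=f["scene"]["frame"][170:220,260:320,::-1]
z=lambda i,s:cv2.resize(i,None,fx=s,fy=s,interpolation=cv2.INTER_CUBIC)
cv2.imwrite("pics/crop.png",z(a,12))
a=f["top"]["frame"][160:265,170:310,::-1]
cv2.imwrite("pics/box.png",z(a,5))
```

```text
(no output)
```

View pics/crop.png

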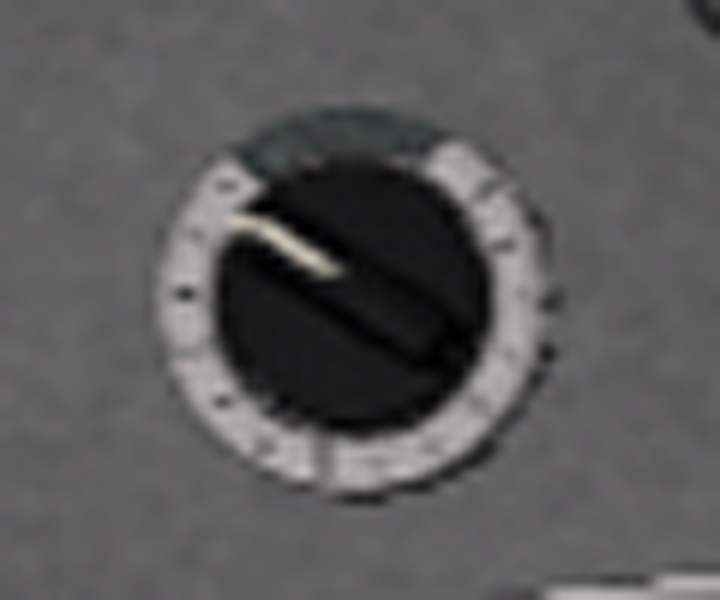

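View pics/box.png

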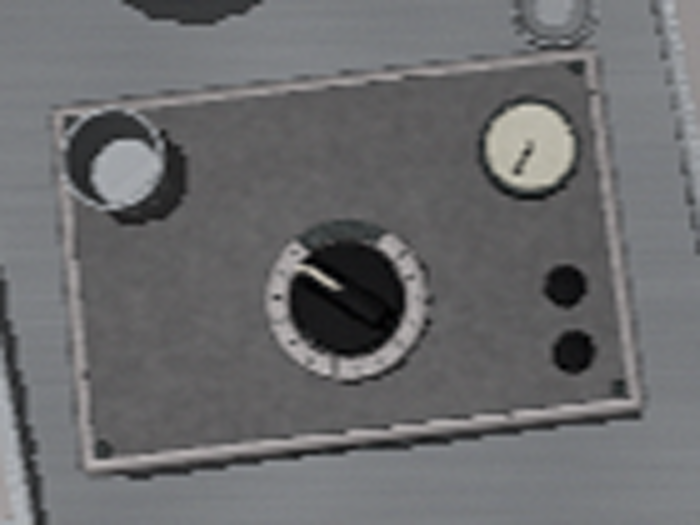

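The crops show the collar centre at crop (351,298). The pointer tip is at (232,220), and the bar-top line runs from (340,270) to about (285,240). The arc runs from its start near (252,165) to its end near (437,150).

```bash
cat > h.py <<'E'
import numpy as np,pickle
C=pickle.load(open("cams.pkl","rb"))
def ray(n,u,v,z):
    c=C[n];d=c["R"].T@np.array([(u-c["cx"])/c["fx"],(v-c["cy"])/c["fy"],1]);o=-c["R"].T@c["t"]
    return o+d*(z-o[2])/d[2]
def proj(n,X):
    c=C[n];p=c["R"]@np.asarray(X)+c["t"];return np.array([c["fx"]*p[0]/p[2]+c["cx"],c["fy"]*p[1]/p[2]+c["cy"]])
E
python3 - <<'E'
from h import *
import cv2
from scipy.optimize import least_squares
k=lambda u,v:((u+.5)/12-.5+210,(v+.5)/12-.5+195)
b=lambda u,v:((u+.5)/5-.5+170,(v+.5)/5-.5+160)
R=lambda p,z:ray("top",*p,z)
c=R(k(351,298),.107);print("collar",c)
for e in [(158,298),(546,298),(351,105),(351,492)]:print(R(k(*e),.107)-c)
co=[R(b(*p),.085) for p in [(53,108),(592,52),(640,402),(87,463)]]
print("box",np.round(co,4));ctr=np.mean(co,0);print(ctr)
for i in range(4):d=co[(i+1)%4]-co[i];print(np.linalg.norm(d),np.degrees(np.arctan2(d[1],d[0])))
yaw=np.mean([np.arctan2(*(co[0]-co[1])[:2][::-1])-np.pi/2,np.arctan2(*(co[3]-co[2])[:2][::-1])-np.pi/2,np.arctan2(*(co[0]-co[3])[:2][::-1]),np.arctan2(*(co[1]-co[2])[:2][::-1])])
print("yaw",np.degrees(yaw),"axis pred",ctr[:2]-.025*np.array([np.cos(yaw),np.sin(yaw)]))
A=lambda p:np.degrees(np.arctan2(p[1],p[0]))
t=R(k(232,220),.116)-c;print("tip",t,np.linalg.norm(t[:2]),A(t))
l1=R(k(340,270),.149);l0=R(k(285,240),.149);print("line",A(l0-l1),l1-c,l0-c)
for p in [(252,165),(437,150),(230,150),(265,190)]:
    a=R(k(*p),.111)-c;print("arc",a,np.linalg.norm(a[:2]),A(a))
E
```

```text
collar [0.49977015 0.06674772 0.107     ]
[0.00103848 0.04170467 0.        ]
[-0.00104905 -0.04212912  0.        ]
[ 0.04203169 -0.00077197  0.        ]
[-0.04164413  0.00076485  0.        ]
box [[ 0.6088  0.2238  0.085 ]
 [ 0.6323 -0.0683  0.085 ]
 [ 0.4437 -0.0859  0.085 ]
 [ 0.4192  0.2046  0.085 ]]
[0.52599018 0.06855306 0.085     ]
0.29306387357238606 -85.38317916765479
0.18951266236889394 -174.66663656032975
0.291489019081974 94.80963292125469
0.19051964023279885 5.803751550914613
yaw 5.140892186046193 axis pred [0.50109075 0.06631294]
tip [0.01659802 0.02489685 0.009     ] 0.02992235158375738 56.30974029740518
line 60.0162078284205 [0.00214284 0.00056825 0.042     ] [0.00865067 0.01184749 0.042     ]
arc [0.02896092 0.02072797 0.004     ] 0.03561436935498886 35.592133344644154
arc [ 0.03122569 -0.01934754  0.004     ] 0.036733784910633824 -31.782483658947672
arc [0.0323441  0.02544057 0.004     ] 0.04115049783784031 38.18716346631858
arc [0.02345846 0.01799892 0.004     ] 0.029567899535885372 37.49786229543113
```

```bash
cat >> h.py <<'E'
from scipy.spatial.transform import Rotation as Ro
def plan(pos,phi=None,o=None):
    """shift (tool mm) and yaw needed; phi: jaw (tool x) direction in world deg"""
    from cell import r
    o=o or r.get_obs();T=Ro.from_quat(o["eef_rot"]);M=T.as_matrix()
    a=np.degrees(np.arctan2(M[1,0],M[0,0]))
    print("t",round(o["time_s"],2),"p",np.round(o["ee_pos"],4),"jaw",round(a,2),"x.z,y",np.round(M[2,0],3),np.round(M[:,1],3),"j",np.round(o["joint_pos"],3),"F",np.round(o["wrist_force"],2),"M",np.round(o["wrist_torque"],3),"w",round(o["width"],3))
    d=T.inv().apply(np.asarray(pos)-o["ee_pos"])*1e3;print("shift mm",np.round(d,1))
    if phi is not None:
        X=[np.cos(np.radians(phi)),np.sin(np.radians(phi)),0];Y=[0,0,-1]
        G=Ro.from_matrix(np.array([X,Y,np.cross(X,Y)]).T)
        print("rotvec tool deg",np.round((T.inv()*G).as_rotvec(degrees=True),2))
E
python3 -c "
from h import *
plan([.5005,.0665,.19],147);plan([.5005,.0665,.19],-33)"
```

```text
t 0.1 p [0.1995 0.5387 0.1906] jaw 69.67 x.z,y -0.002 [-0.001 -0.001 -1.   ] j [ 1.076  0.314  0.045  1.304 -0.     1.431] F [-0.25 -0.15 -0.51] M [ 0.003 -0.033 -0.032] w 0.998
shift mm [-338.2    1.1 -446.3]
rotvec tool deg [-7.000e-02 -7.733e+01 -7.000e-02]
t 0.1 p [0.1995 0.5387 0.1906] jaw 69.67 x.z,y -0.002 [-0.001 -0.001 -1.   ] j [ 1.076  0.314  0.045  1.304 -0.     1.431] F [-0.25 -0.15 -0.51] M [ 0.003 -0.033 -0.032] w 0.998
shift mm [-338.2    1.1 -446.3]
rotvec tool deg [ 7.0000e-02  1.0267e+02 -8.0000e-02]
```

>>> {"name": "move_arm", "arguments": {
  "increments": "1 -22.5 0 -29.8 0 0 0;1 -22.5 0 -29.8 0 0 0;0.8 -22.5 0 -29.8 0 0 0;0.6 -22.5 0 -29.8 0 0 0;0.5 -22.5 0 -29.8 0 0 0",
  "grip_force": 70
}}

```text
time_s: 0.52
ee_pos: [0.3006, 0.3803, 0.191]
eef_rot: [0.58, 0.404, -0.404, -0.58]
wrist_force: [0.7, 0.3, 0.5]
width: 0.604
```

>>> {"name": "move_arm", "arguments": {
  "increments": "0.5 -22.5 0 -29.8 0 0 0;0.5 -22.5 0 -29.8 0 0 0;0.5 -22.5 0 -29.8 0 0 0;0.5 -22.5 0 -29.8 0 0 0;0.5 -22.5 0 -29.8 0 0 0"
}}

```text
time_s: 0.93
ee_pos: [0.4014, 0.223, 0.1912]
eef_rot: [-0.58, -0.404, 0.404, 0.58]
wrist_force: [0.8, 0.2, 0.2]
width: 0.497
```

>>> {"name": "move_arm", "arguments": {
  "increments": "0.5 -22.5 0 -29.8 0 0 0;0.5 -22.5 0 -29.8 0 0 0;0.5 -22.5 0 -29.8 0 0 0;0.5 -22.5 0 -29.8 0 0 0;0.5 -22.5 0 -29.8 0 0 0"
}}

```text
time_s: 1.35
ee_pos: [0.5021, 0.0657, 0.1911]
eef_rot: [-0.58, -0.404, 0.404, 0.581]
wrist_force: [1.3, 0.3, -0.4]
width: 0.5
```

>>> {"name": "move_arm", "arguments": {
  "increments": "0.5 0 0 0 0 -7 0;0.5 0 0 0 0 -7 0;0.5 0 0 0 0 -7 0;0.5 0 0 0 0 -7 0;0.5 0 0 0 0 -7 0"
}}

```text
time_s: 1.77
ee_pos: [0.5014, 0.0672, 0.1909]
eef_rot: [-0.43, -0.561, 0.561, 0.431]
wrist_force: [0.1, -0.4, 0.3]
width: 0.505
```

>>> {"name": "move_arm", "arguments": {
  "increments": "0.5 0 0 0 0 -7 0;0.5 0 0 0 0 -7 0;0.5 0 0 0 0 -7 0;0.5 0 0 0 0 -7 0;0.5 0 0 0 0 -7 0"
}}

```text
time_s: 2.18
ee_pos: [0.5013, 0.0675, 0.1909]
eef_rot: [-0.241, -0.664, 0.665, 0.242]
wrist_force: [-0.8, -0.3, 0.1]
width: 0.505
```

>>> {"name": "move_arm", "arguments": {
  "increments": "0.5 0 0 0 0 -7 0;0.5 0 0 0 0 0 0;0.5 0 0 0 0 0 0;0.5 0 0 0 0 0 0;0.5 0 0 0 0 0 0"
}}

```text
time_s: 2.6
ee_pos: [0.5016, 0.0674, 0.1913]
eef_rot: [-0.203, -0.677, 0.677, 0.204]
wrist_force: [-0.2, -0.3, -0.7]
width: 0.5
```

```bash
python3 -c "
from h import *
plan([.5005,.0665,.121],147)"
```

```text
t 2.6 p [0.5016 0.0674 0.1913] jaw 146.55 x.z,y 0.0 [-0.  0. -1.] j [-0.025  0.18  -0.129  1.262  0.    -1.012] F [-0.18 -0.28 -0.68] M [ 0.008 -0.007 -0.03 ] w 0.5
shift mm [ 0.4 70.3  1.4]
rotvec tool deg [-0.01 -0.45  0.02]
```

>>> {"name": "move_arm", "arguments": {
  "increments": "0.5 0.4 14 1.4 0 0 0;0.5 0 14 0 0 0 0;0.5 0 14 0 0 0 0;0.5 0 14 0 0 0 0;0.5 0 8 0 0 0 0"
}}

```text
time_s: 3.02
ee_pos: [0.4997, 0.0665, 0.1259]
eef_rot: [-0.203, -0.677, 0.677, 0.204]
wrist_force: [0.6, -0.1, -0.3]
width: 0.5
```

>>> {"name": "move_arm", "arguments": {
  "increments": "0.5 0 3 0 0 0 0;0.5 0 3 0 0 0 0;0.5 0 0 0 0 0 0;0.5 0 0 0 0 0 0;0.5 0 0 0 0 0 0"
}}

```text
time_s: 3.43
ee_pos: [0.5012, 0.0665, 0.1222]
eef_rot: [0.203, 0.678, -0.677, -0.202]
wrist_force: [-0.7, -0.6, 0.2]
width: 0.5
```

```bash
python3 -c "
from h import *
plan([.5005,.0665,.121],147)
from cell import r
import cv2
c=r.camera('top')['frame'][185:255,200:280,::-1];d=r.camera('scene')['frame'][155:225,245:325,::-1]
cv2.imwrite('pics/pre.png',cv2.resize(np.hstack([c,d]),None,fx=5,fy=5,interpolation=2))"
```

```text
t 3.43 p [0.5012 0.0665 0.1222] jaw 146.66 x.z,y -0.001 [ 0.001  0.    -1.   ] j [-0.027  0.211 -0.262  1.095  0.    -1.016] F [-0.75 -0.58  0.22] M [ 0.001 -0.02   0.022] w 0.5
shift mm [0.6 1.2 0.4]
rotvec tool deg [ 0.05 -0.34 -0.07]
```

View pics/pre.png

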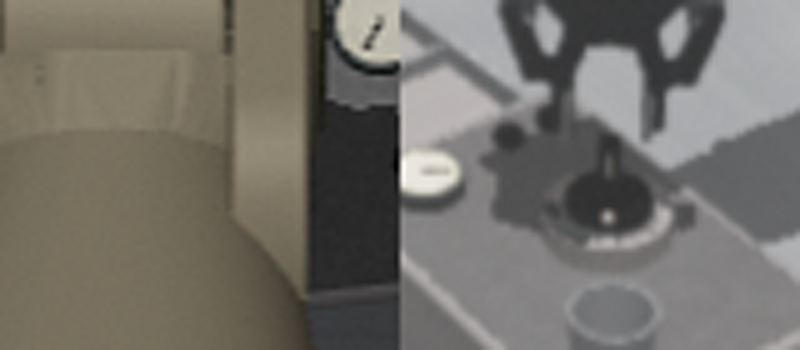

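The scene crop shows the fingertips at crop (570,135) and (650,135), on either side of the bar but apparently a little high. I'll check this by projecting the known points.

```bash
python3 -c "
from h import *
f=lambda X:np.round((proj('scene',X)-[245,155])*5+[400,0])
print('tcp',f([.5012,.0665,.122]));a=np.radians(146.6);j=np.array([np.cos(a),np.sin(a),0])
for s in(1,-1):
  for z in (.122,.128,.135):print(s,z,f(np.array([.5012,.0665,z])+s*.021*j))
print('bartop',f([.5,.067,.149]),'tip',f([.5+.0295*np.cos(1),.067+.0295*np.sin(1),.116]),'collar c',f([.5,.067,.107]))
for e in [(.042,0),(-.042,0),(0,.042),(0,-.042)]:print(f([.5+e[0],.067+e[1],.107]))
"
```

```text
tcp [603. 184.]
1 0.122 [636. 185.]
1 0.128 [637. 177.]
1 0.135 [637. 169.]
-1 0.122 [570. 182.]
-1 0.128 [570. 175.]
-1 0.135 [570. 166.]
bartop [606. 149.] tip [604. 220.] collar c [604. 202.]
[548. 223.]
[660. 181.]
[640. 238.]
[570. 167.]
```

```bash
python3 -c "
from h import *
from cell import r
import cv2
d=r.camera('scene')['frame'][140:215,240:330,::-1]
cv2.imwrite('pics/pre2.png',cv2.resize(d,None,fx=8,fy=8,interpolation=2))
o=r.get_obs();print(o['ee_pos'],o['joint_pos'])
f=lambda X:np.round((proj('scene',X)-[240,140])*8)
print(f([.501,.0665,.122]),f([.501,.0665,.195]))"
```

```text
[0.50099639 0.06648826 0.121927  ] [-2.70594152e-02  2.11486252e-01 -2.62963675e-01  1.09529563e+00
  5.56875573e-05 -1.01606041e+00]
[365. 414.] [371. 264.]
```

View pics/pre2.png

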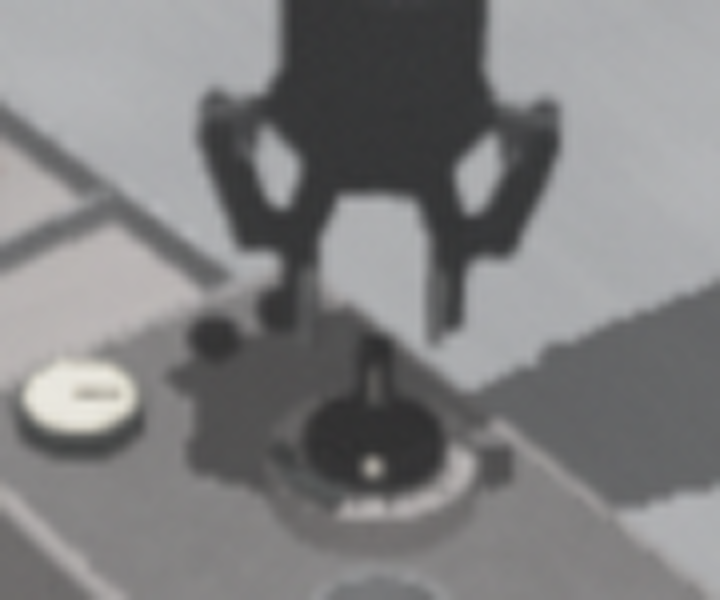

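The fingertips appear at row ~340, about 9 px above where they are expected, while the knob projects correctly. I'll check against the first scene picture, where the fingertips were at about (480,200) and (503,222).

```bash
python3 -c "
from h import *
import cv2
a=np.radians(69.67);j=np.array([np.cos(a),np.sin(a),0])
f=C['scene']['frame'][130:240,440:512,::-1]
cv2.imwrite('pics/start.png',cv2.resize(f,None,fx=5,fy=5,interpolation=2))
for s in(-1,1):
  for z in(.19,.204,.224):print(s,z,np.round((proj('scene',np.array([.1995,.5387,z])+s*.0425*j)-[440,130])*5))
"
```

```text
-1 0.19 [163. 457.]
-1 0.204 [171. 438.]
-1 0.224 [182. 409.]
1 0.19 [251. 568.]
1 0.204 [260. 548.]
1 0.224 [273. 520.]
```

View pics/start.png

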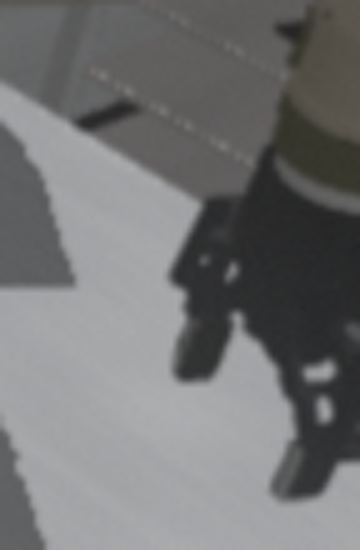

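Both pictures put the real fingertips about 35 mm above the reported TCP along the tool axis. I'll go down in small steps, watching force.

>>> {"name": "move_arm", "arguments": {
  "increments": "0.5 0 1 0 0 0 0;0.5 0 1 0 0 0 0;0.5 0 1 0 0 0 0;0.5 0 1 0 0 0 0;0.5 0 0 0 0 0 0"
}}

```text
time_s: 4.0
ee_pos: [0.5004, 0.0665, 0.1171]
eef_rot: [-0.203, -0.677, 0.677, 0.203]
wrist_force: [-0.2, -0.1, -0.1]
width: 0.5
```

>>> {"name": "move_arm", "arguments": {
  "increments": "0.5 0 1 0 0 0 0;0.5 0 1 0 0 0 0;0.5 0 1 0 0 0 0;0.5 0 0 0 0 0 0;0.5 0 0 0 0 0 0"
}}

```text
time_s: 4.42
ee_pos: [0.5005, 0.0665, 0.1143]
eef_rot: [0.203, 0.677, -0.677, -0.203]
wrist_force: [-0.2, -0.6, 0.3]
width: 0.501
```

>>> {"name": "move_arm", "arguments": {
  "increments": "0.5 0 1 0 0 0 0;0.5 0 1 0 0 0 0;0.5 0 1 0 0 0 0;0.5 0 0 0 0 0 0;0.5 0 0 0 0 0 0"
}}

```text
time_s: 4.83
ee_pos: [0.5005, 0.0665, 0.1113]
eef_rot: [0.203, 0.677, -0.677, -0.203]
wrist_force: [-0.7, 0.1, 0.6]
width: 0.502
```

>>> {"name": "move_arm", "arguments": {
  "increments": "0.5 0 1 0 0 0 0;0.5 0 1 0 0 0 0;0.5 0 1 0 0 0 0;0.5 0 0 0 0 0 0;0.5 0 0 0 0 0 0"
}}

```text
time_s: 5.25
ee_pos: [0.5005, 0.0665, 0.1083]
eef_rot: [0.203, 0.677, -0.677, -0.203]
wrist_force: [-0.9, -0.3, -0.7]
width: 0.503
```

No contact, which confirms that the reported TCP reads low. I'll keep lowering.

>>> {"name": "move_arm", "arguments": {
  "increments": "0.5 0 3 0 0 0 0;0.5 0 3 0 0 0 0;0.5 0 3 0 0 0 0;0.5 0 3 0 0 0 0;0.5 0 0 0 0 0 0"
}}

```text
time_s: 5.67
ee_pos: [0.5, 0.0665, 0.0955]
eef_rot: [-0.202, -0.677, 0.677, 0.203]
wrist_force: [-0.3, 0.1, 0.4]
width: 0.498
```

```bash
python3 -c "
from h import *
from cell import r
import cv2
d=r.camera('scene')['frame'][150:210,255:315,::-1]
cv2.imwrite('pics/pre3.png',cv2.resize(d,None,fx=10,fy=10,interpolation=2))
o=r.get_obs();print(o['ee_pos'],o['wrist_force'])
f=lambda z:np.round((proj('scene',[.5005,.0665,z])-[255,150])*10)
for z in(.116,.13,.149,.16):print(z,f(z))"
```

```text
[0.50014843 0.06652341 0.09586244] [0.46967817 0.02043663 0.08616242]
0.116 [307. 431.]
0.13 [309. 397.]
0.149 [310. 349.]
0.16 [311. 321.]
```

View pics/pre3.png

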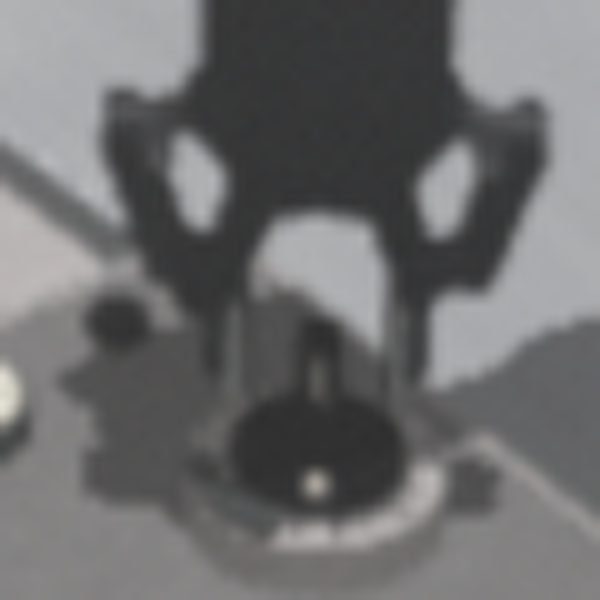

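The fingertips straddle the bar: tips at row ~390, columns 235 and 395, with the bar at column 320. That puts them about 15 mm above the skirt. I'll go 6 mm lower and grip.

>>> {"name": "move_arm", "arguments": {
  "increments": "0.5 0 2 0 0 0 0;0.5 0 2 0 0 0 0;0.5 0 2 0 0 0 0;0.5 0 0 0 0 0 0;0.5 0 0 0 0 0 0"
}}

```text
time_s: 6.13
ee_pos: [0.5005, 0.0665, 0.0903]
eef_rot: [0.203, 0.677, -0.677, -0.203]
wrist_force: [0.3, 0.4, 0.8]
width: 0.497
```

>>> {"name": "move_arm", "arguments": {
  "increments": "0.35 0 0 0 0 0 0;0.25 0 0 0 0 0 0;0.2 0 0 0 0 0 0;0.1 0 0 0 0 0 0;0 0 0 0 0 0 0",
  "grip_force": 60
}}

```text
time_s: 6.55
ee_pos: [0.4996, 0.0672, 0.0907]
eef_rot: [0.202, 0.678, -0.677, -0.203]
wrist_force: [-4.3, 2.8, 5.6]
width: 0.142
```

>>> {"name": "move_arm", "arguments": {
  "increments": "0 0 0 0 0 0 0;0 0 0 0 0 0 0;0 0 0 0 0 0 0;0 0 0 0 0 0 0;0 0 0 0 0 0 0"
}}

```text
time_s: 6.97
ee_pos: [0.4996, 0.0672, 0.0907]
eef_rot: [0.202, 0.678, -0.677, -0.203]
wrist_force: [-3.6, 2.2, 5.5]
width: 0.151
```

```bash
python3 -c "
from h import *
plan([.5005,.0665,.09])"
```

```text
t 6.97 p [0.4996 0.0672 0.0907] jaw 146.7 x.z,y 0.002 [-0.001  0.001 -1.   ] j [-2.700e-02  2.330e-01 -3.160e-01  1.023e+00  1.000e-03 -1.016e+00] F [-3.63  2.16  5.48] M [ 0.523  0.85  -0.006] w 0.151
shift mm [-1.1  0.7  0.1]
```

The grip is good: width 0.15, about 13 mm. I'll take off the small side load and turn clockwise to the arc start, about 23° away.

>>> {"name": "move_arm", "arguments": {
  "increments": "0 1 -0.4 0 0 0 0;0 0 0 0 0 3 0;0 0 0 0 0 3 0;0 0 0 0 0 3 0;0 0 0 0 0 3 0"
}}

```text
time_s: 7.38
ee_pos: [0.4993, 0.0674, 0.0908]
eef_rot: [0.273, 0.652, -0.652, -0.273]
wrist_force: [-2.3, 1.6, 2.2]
width: 0.145
```

>>> {"name": "move_arm", "arguments": {
  "increments": "0 0 0 0 0 3 0;0 0 0 0 0 3 0;0 0 0 0 0 3 0;0 0 0 0 0 2 0;0 0 0 0 0 0 0"
}}

```text
time_s: 7.8
ee_pos: [0.4992, 0.0674, 0.0908]
eef_rot: [0.334, 0.623, -0.623, -0.334]
wrist_force: [-2.9, 2.0, 3.2]
width: 0.148
```

```bash
python3 -c "
from h import *
plan([.4997,.067,.09])
from cell import r
import cv2
d=r.camera('scene')['frame'][170:210,265:315,::-1]
cv2.imwrite('pics/start2.png',cv2.resize(d,None,fx=14,fy=14,interpolation=2))
f=lambda X:np.round((proj('scene',X)-[265,170])*14)
for a in(33.7,):print('mark',f([.4997+.0365*np.cos(np.radians(a)),.067+.0365*np.sin(np.radians(a)),.111]))"
```

```text
t 7.8 p [0.4992 0.0674 0.0908] jaw 123.65 x.z,y 0.001 [-0.001  0.001 -1.   ] j [-2.600e-02  2.320e-01 -3.170e-01  1.022e+00  1.000e-03 -6.130e-01] F [-2.86  1.96  3.19] M [0.408 0.59  0.036] w 0.148
shift mm [-0.7  0.8 -0.2]
mark [227. 433.]
```

View pics/start2.png

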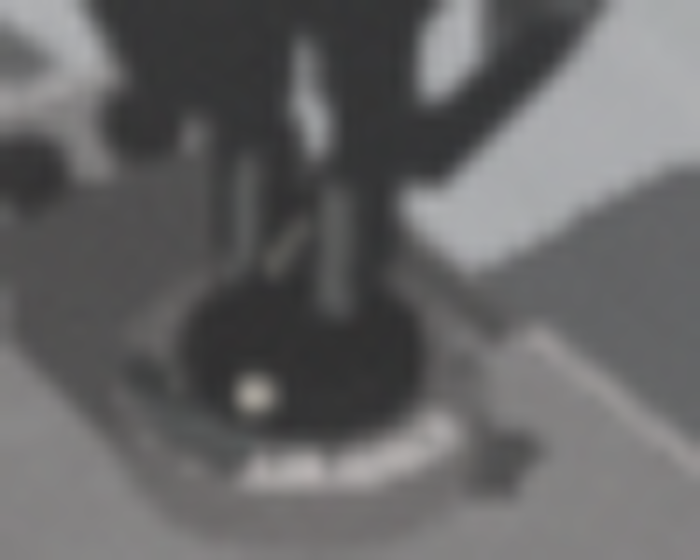

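The pointer (255,395) now lines up with the arc's clockwise-first end (~(240,460)), as computed. I'll turn a little past it and pull gently.

>>> {"name": "move_arm", "arguments": {
  "increments": "0 0.5 0 0 0 2 0;0 0 0 0 0 2 0;0 0 -0.5 0 0 0 0;0 0 -0.5 0 0 0 0;0 0 0 0 0 0 0"
}}

```text
time_s: 8.27
ee_pos: [0.499, 0.0675, 0.0911]
eef_rot: [-0.355, -0.611, 0.612, 0.355]
wrist_force: [-0.3, 1.5, -5.6]
width: 0.15
```

>>> {"name": "move_arm", "arguments": {
  "increments": "0 0 -0.5 0 0 0 0;0 0 -0.5 0 0 0 0;0 0 0 0 0 0 0;0 0 0 0 0 0 0;0 0 0 0 0 0 0"
}}

```text
time_s: 8.68
ee_pos: [0.4991, 0.0675, 0.0925]
eef_rot: [-0.355, -0.611, 0.611, 0.356]
wrist_force: [-1.7, 1.2, -6.6]
width: 0.149
```

```bash
python3 -c "
from h import *
plan([.4997,.067,.09])"
```

```text
t 8.68 p [0.4991 0.0675 0.0925] jaw 119.68 x.z,y 0.001 [-0.001  0.    -1.   ] j [-0.025  0.231 -0.314  1.026  0.    -0.543] F [-1.74  1.22 -6.64] M [0.301 0.396 0.044] w 0.149
shift mm [-0.8  2.5 -0.3]
```

>>> {"name": "move_arm", "arguments": {
  "increments": "0 0 -0.5 0 0 0 0;0 0 -0.5 0 0 0 0;0 0 0 0 0 0 0;0 0 0 0 0 0 0;0 0 0 0 0 0 0"
}}

```text
time_s: 9.1
ee_pos: [0.4991, 0.0675, 0.0935]
eef_rot: [-0.355, -0.611, 0.611, 0.356]
wrist_force: [-1.9, 2.9, -10.0]
width: 0.145
```

```bash
python3 -c "
from h import *
plan([.4997,.067,.09])"
```

```text
t 9.1 p [0.4991 0.0675 0.0935] jaw 119.67 x.z,y 0.001 [-0.001  0.    -1.   ] j [-0.025  0.23  -0.313  1.029  0.    -0.543] F [ -1.89   2.86 -10.03] M [0.351 0.336 0.088] w 0.145
shift mm [-0.7  3.5 -0.2]
```

Plate load is only about 5 N. Now I'll feel along the arc in 3° steps, looking for the upward force to drop.

>>> {"name": "move_arm", "arguments": {
  "increments": "0 0 -0.4 0 0 1.5 0;0 0 0 0 0 1.5 0;0 0 0 0 0 0 0;0 0 0 0 0 0 0;0 0 0 0 0 0 0"
}}

```text
time_s: 9.52
ee_pos: [0.4991, 0.0676, 0.0939]
eef_rot: [-0.371, -0.602, 0.602, 0.371]
wrist_force: [-2.4, 2.9, -10.7]
width: 0.146
```

>>> {"name": "move_arm", "arguments": {
  "increments": "0 0 0 0 0 1.5 0;0 0 0 0 0 1.5 0;0 0 0 0 0 0 0;0 0 0 0 0 0 0;0 0 0 0 0 0 0"
}}

```text
time_s: 9.93
ee_pos: [0.4991, 0.0676, 0.094]
eef_rot: [-0.386, -0.592, 0.592, 0.387]
wrist_force: [-1.6, 4.2, -10.3]
width: 0.147
```

>>> {"name": "move_arm", "arguments": {
  "increments": "0 0 0 0 0 1.5 0;0 0 0 0 0 1.5 0;0 0 0 0 0 0 0;0 0 0 0 0 0 0;0 0 0 0 0 0 0"
}}

```text
time_s: 10.35
ee_pos: [0.4991, 0.0676, 0.0941]
eef_rot: [-0.402, -0.582, 0.582, 0.402]
wrist_force: [-3.5, 3.8, -10.7]
width: 0.148
```

>>> {"name": "move_arm", "arguments": {
  "increments": "0 0 0 0 0 1.5 0;0 0 0 0 0 1.5 0;0 0 0 0 0 0 0;0 0 0 0 0 0 0;0 0 0 0 0 0 0"
}}

```text
time_s: 10.77
ee_pos: [0.4991, 0.0676, 0.0947]
eef_rot: [0.417, 0.571, -0.571, -0.417]
wrist_force: [-5.0, 4.1, -5.3]
width: 0.148
```

```bash
python3 -c "
from h import *
plan([.4997,.067,.09])"
```

```text
t 10.77 p [0.4991 0.0676 0.0947] jaw 107.71 x.z,y 0.0 [-0.  0. -1.] j [-0.025  0.229 -0.311  1.031  0.    -0.334] F [-4.99  4.09 -5.25] M [0.639 1.084 0.009] w 0.148
shift mm [-0.7  4.7 -0.4]
```

Force dropped from 10.7 to 5.3 N and the tool rose by itself, so this is the notch. I'll centre a little, ease the side load and draw up in gentle steps.

>>> {"name": "move_arm", "arguments": {
  "increments": "0 0.5 0 0.4 0 1.5 0;0 0 -0.5 0 0 0 0;0 0 -0.5 0 0 0 0;0 0 0 0 0 0 0;0 0 0 0 0 0 0"
}}

```text
time_s: 11.18
ee_pos: [0.4991, 0.0677, 0.0958]
eef_rot: [0.425, 0.566, -0.565, -0.424]
wrist_force: [-4.5, 1.8, -2.2]
width: 0.147
```

```bash
python3 -c "
from h import *
plan([.4997,.067,.09])"
```

```text
t 11.18 p [0.4991 0.0677 0.0958] jaw 106.2 x.z,y -0.0 [ 0.001 -0.    -1.   ] j [-0.025  0.227 -0.31   1.032 -0.    -0.307] F [-4.53  1.81 -2.24] M [0.381 1.114 0.035] w 0.147
shift mm [-0.8  5.8 -0.3]
```

>>> {"name": "move_arm", "arguments": {
  "increments": "0 0 -0.6 0.4 0 0 0;0 0 -0.6 0 0 0 0;0 0 -0.6 0 0 0 0;0 0 -0.6 0 0 0 0;0 0 0 0 0 0 0"
}}

```text
time_s: 11.6
ee_pos: [0.499, 0.0677, 0.0979]
eef_rot: [0.425, 0.566, -0.565, -0.424]
wrist_force: [-2.1, 3.0, -3.5]
width: 0.147
```

>>> {"name": "move_arm", "arguments": {
  "increments": "0 0 -0.6 0 0 0 0;0 0 -0.6 0 0 0 0;0 0 -0.6 0 0 0 0;0 0 0 0 0 0 0;0 0 0 0 0 0 0"
}}

```text
time_s: 12.02
ee_pos: [0.499, 0.0677, 0.0996]
eef_rot: [0.425, 0.566, -0.565, -0.424]
wrist_force: [-2.9, 2.1, -3.9]
width: 0.143
```

```bash
python3 -c "
from h import *
plan([.4997,.067,.09])"
```

```text
t 12.02 p [0.499  0.0677 0.0996] jaw 106.17 x.z,y -0.0 [ 0.001 -0.    -1.   ] j [-0.025  0.224 -0.305  1.041  0.    -0.307] F [-2.86  2.07 -3.94] M [0.308 0.382 0.102] w 0.143
shift mm [-0.9  9.6 -0.5]
```

>>> {"name": "move_arm", "arguments": {
  "increments": "0 0 -0.5 0 0 0 0;0 0 -0.5 0 0 0 0;0 0 -0.4 0 0 0 0;0 0 0 0 0 0 0;0 0 0 0 0 0 0"
}}

```text
time_s: 12.43
ee_pos: [0.4988, 0.0677, 0.1009]
eef_rot: [0.425, 0.565, -0.565, -0.425]
wrist_force: [-0.7, 1.9, -5.8]
width: 0.149
```

>>> {"name": "move_arm", "arguments": {
  "increments": "0 0 -0.5 0 0 0 0;0 0 0 0 0 0 0;0 0 0 0 0 0 0;0 0 0 0 0 0 0;0 0 0 0 0 0 0"
}}

```text
time_s: 12.85
ee_pos: [0.4987, 0.0677, 0.1009]
eef_rot: [0.425, 0.565, -0.565, -0.425]
wrist_force: [2.5, 2.0, -13.1]
width: 0.145
```

Hard stop reached: no rise, force climbs, and the total lift is about 10 mm. I'll ease the pull, then open and back off upward.

>>> {"name": "move_arm", "arguments": {
  "increments": "0 0 0.4 0 0 0 0;0 0 0 0 0 0 0;0 0 0 0 0 0 0;0.2 0 0 0 0 0 0;0.3 0 0 0 0 0 0",
  "grip_force": 30
}}

```text
time_s: 13.27
ee_pos: [0.4995, 0.0674, 0.1022]
eef_rot: [0.426, 0.566, -0.565, -0.424]
wrist_force: [0.3, 0.5, -1.2]
width: 0.3
```

>>> {"name": "move_arm", "arguments": {
  "increments": "0.4 0 0 0 0 0 0;0.5 0 0 0 0 0 0;0.5 0 0 0 0 0 0;0.5 0 0 0 0 0 0;0.5 0 0 0 0 0 0"
}}

```text
time_s: 13.68
ee_pos: [0.4987, 0.0677, 0.1012]
eef_rot: [0.425, 0.565, -0.565, -0.425]
wrist_force: [0.4, 0.4, -0.3]
width: 0.499
```

>>> {"name": "move_arm", "arguments": {
  "increments": "0.5 0 -5 0 0 0 0;0.5 0 -15 0 0 0 0;0.5 0 -20 0 0 0 0;0.5 0 -30 0 0 0 0;0.5 0 -30 0 0 0 0"
}}

```text
time_s: 14.1
ee_pos: [0.4977, 0.0677, 0.2017]
eef_rot: [-0.424, -0.565, 0.566, 0.425]
wrist_force: [0.4, -0.5, -0.4]
width: 0.5
```

>>> {"name": "move_arm", "arguments": {
  "increments": "0.5 0 -20 0 0 0 0;0.5 0 -20 0 0 0 0;0.5 0 0 0 0 0 0;0.5 0 0 0 0 0 0;0.5 0 0 0 0 0 0"
}}

```text
time_s: 14.52
ee_pos: [0.4983, 0.0677, 0.2403]
eef_rot: [-0.425, -0.565, 0.565, 0.425]
wrist_force: [-0.1, 0.0, -0.1]
width: 0.503
```

```bash
python3 -c "
from h import *
plan([.4997,.067,.09])
from cell import r
import cv2
d=r.camera('scene')['frame'];cv2.imwrite('pics/full.png',d[:,:,::-1])
a=cv2.resize(d[165:225,255:315,::-1],(500,500),interpolation=2);b=cv2.resize(C['scene']['frame'][165:225,255:315,::-1],(300,300),interpolation=2)
z=np.zeros((500,800,3),np.uint8);z[:,:500]=a;z[:300,500:]=b;cv2.imwrite('pics/end.png',z)"
```

```text
t 14.52 p [0.4983 0.0677 0.2403] jaw 106.17 x.z,y 0.0 [-0.001  0.    -1.   ] j [-0.025  0.163 -0.03   1.379  0.    -0.307] F [-0.1   0.   -0.09] M [-0.018 -0.034  0.037] w 0.503
shift mm [ -1.1 150.3  -1.3]
```

View pics/end.png

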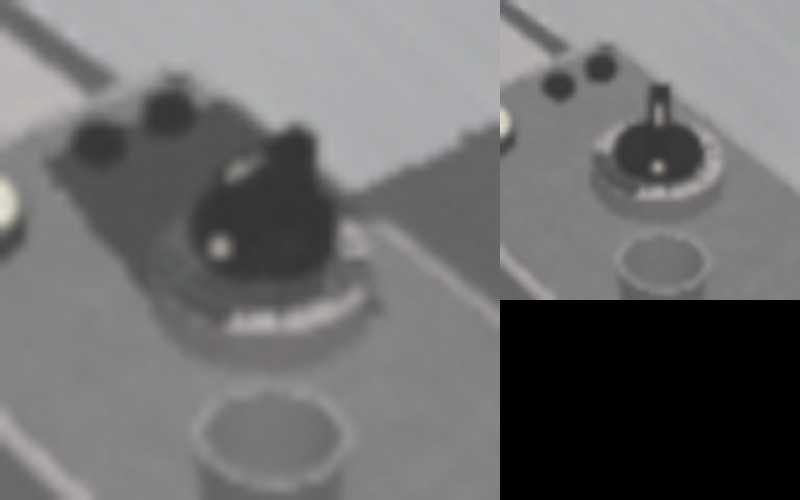

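View pics/full.png

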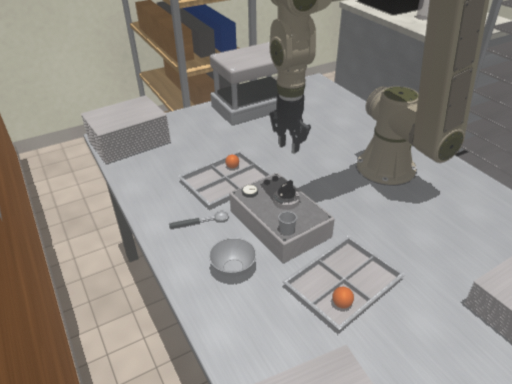

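The knob stands clearly higher, with its pointer at crop (220,247) within the arc. The cup, trays, fruit, bowl and spoon have not moved. I'll check the height and hand in.

```bash
python3 -c "
from h import *
a=np.radians(16.2)
for z in(.116,.126):print(z,np.round((proj('scene',[.4995+.0295*np.cos(a),.067+.0295*np.sin(a),z])-[255,165])*500/60))
from cell import r
r.close_job()"
```

```text
0.116 [207. 270.]
0.126 [208. 249.]
the job is handed in; nothing more can be done
```

The knob is turned, drawn fully out at the notch and released; the job was handed in at about 14.5 s. No verdict is reported, so this rests on my own checks.

**What I did:**
- I pinched the bar and turned the knob about 23° clockwise, until the pointer met the start of the arc.
- From about 4° past the start I felt along the arc in 3° steps, with at most about 11 N total upward pull, roughly 6 N of it on the notch plate.
- The pull dropped to about 5 N some 16° past the start and the knob rose by itself. I turned 1.5° more to centre it, and drew it up with no more than 6 N until it hit the stop at about 10 mm.
- I briefly pulled 13 N against that hard stop, eased off, opened the fingers and backed the arm off upward.

**Last checks:**
- **Knob height:** the pointer's image row was 247, against a predicted 249 for fully out and 270 for in. Its column was 220 against a predicted 208, about 1.5 camera pixels off.
- **Other objects:** by eye in the final picture, the trays, fruit, cup, bowl and spoon are where they were.
- **Robot:** wrist force was about 0 and nothing was being touched.

**One disagreement:** the fingertips in the pictures sat about 35 mm above the reported TCP. I set the grip height from the pictures and by a slow, force-watched descent instead. The arc-start angle is a picture estimate, good to about 3°.

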